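# Shut the red gas valve under the sliding cover

## Robot

A 7-joint arm with a two-finger parallel gripper is mounted at the origin on the work surface. World frame = base frame: x ahead of the robot, y to its left, z up, the work surface at z = 0. Lengths are in m, angles in degrees, forces in N, time in s.
With the tool pointing down it reaches from about 0.425 to 0.875 m from the base axis. Payload 4.7 kg.
Tool frame: the origin (TCP) lies on the centre line of the jaws, within the pads' length; the fingertips stand 17 mm ahead of it and the grasp point (between the pads) lies 2 mm behind it; z points along the fingers, y is the line along which they close (so a half turn about z gives the same grasp; the last joint's range is limited). The gripper opens to 85 mm and grips with 20 to 120 N. Pads are 22 mm wide; open, the fingers measure 114 mm over their backs; the gripper's body (76 mm by 85 mm) begins 54 mm behind the grasp point. The pads swing forward as they close: fully open they stand 13 mm farther back than shut.
Start: joints at [77.813, 18.392, -4.016, 83.108, 1.295, 78.541, -3.26], TCP at [0.146, -0.633, 0.248] pointing down, gripper open.
Joint ranges: [-163.93, 163.93], [-17.29, 119.83], [-79.2, 71.16], [3.27, 140.29], [-89.18, 269.18], [5.43, 117.66], [-154.24, 154.24]. Speed limits (degrees/s): [147.25, 147.25, 180, 180, 180, 180, 180].

## Interface

Orientations are given as [roll, pitch, yaw] about the fixed x, y, z axes, in that order (R = Rz(yaw) Ry(pitch) Rx(roll)).
In Python, from plant import env gives the robot as it stands.
- The arm moves only by the tool play_rows, never from a script. Its argument "rows" is a list of rows, each an object with "translation": the shift along the tool's x, y, z in cm, a list of three; "turn": the turn about the tool's z in degrees. In form: [{"translation": [x, y, z], "turn": turn}, ...]. A call has 1 to 12 rows; each row is the pose to reach, as a shift and turn from the pose commanded when the call began, along the tool's axes at that moment; what a row does not reach only later rows make up. A row lasts 1/8 s, in which the tool goes at most 62.5 mm and 10.7 degrees, less where a joint would pass 70% of its speed; a pose out of reach is approached as far as the arm can. A call with a gripper value outside its range is refused whole. "claw" is the opening, from 0 (shut) to 1 (fully open), set as the call begins (left out, the last holds). The fingers move at their own pace and stop on an object; "grip_force" is the grip in N (left out, the last holds). Time passes only in rows, so rows that repeat a pose let the fingers close. It gives the time, the measured TCP pose, the force, the opening and the grip force at its end, in the units of the state.
- env.sense(): the state, without advancing time (a new reading comes with each control period).
- env.snapshot(name): name is "scene" or "top" or "wrist"; returns (picture, depth): 420x560x3 uint8, red, green, blue; 420x560 float32, m along the optical axis (not along the pixel's ray), 0 where there is no reading.
- env.camera_model(name): a dict with "vfov" (degrees; the focal length in pixels is half the picture's height over the tangent of half this angle, whatever the lens; pixels are square), "cx", "cy" (the principal point, pixels), "camera_from_world" (4x4, takes a point from world to camera coordinates); the wrist camera has in their place "hand_eye" (4x4, takes a point from camera to tool coordinates, whose origin is the TCP and whose axes are the flange's). Camera axes: x right, y down, z forward; pixel columns grow to the right and rows downward; lengths in m; the calibration is good to about 2 mm. A picture is of the moment at which its call begins: read the wrist's pose just before it. camera_model takes no time and is no camera call.
- env.sign_off(): hands the job in; it is judged then, once.
The state is a dict: "t": time; "joint_pos": joint angles; "dq": joint speeds; "effort": joint torques, N m; "tool_pos": TCP position; "orientation": TCP orientation; "force": force on the tool from outside, world axes, zero at the start; "ft_torque": the same for the moment, N m; "gripper_width": finger opening in m; "grip_force": force on a finger pad.
Only numpy, scipy, OpenCV 4.12 (cv2) and the standard library are available. Lean on these libraries where they do the work, as an engineer would, in place of code of your own. Each camera call takes 0.05 s, during which the arm holds its last target. There are 200 camera calls.

## Task

Gently push the loose steel cover of the gas service box by its black grip strip, sliding it all the way left to its stop, then gently push the red handle this uncovers fully shut, a quarter turn until it stands square across its pipe. Work with the fingertips only: grip nothing and lift nothing. Leave the blue handle, and the canister, blower and drive around the box, as they are.

Things in the scene. Friction and masses are not known exactly. Their poses are not given: they have to be found in the camera images.
- box: White gas service box fixed to the bench, 170 (x) x 540 (y) x 85 mm high; origin at the centre of its underside, y along its length (the robot's left at zero yaw), x away from the robot. Right half an open well, left half a fixed flat roof. The cover slides along y, 85 mm up, between two aluminium guide rails (at x = -82 and +82 mm, tops 93 mm above the bench).
- well (a point): Centre of the mouth of the open well in the box, 85 mm above the bench: 146 mm in x by 253 mm in y, in a rim 12 mm wide. Two 16 mm copper pipes (tops at z = 43 mm) cross it along x, at y = -190 and -95 mm in the box frame, each with one ball valve at x = 30 mm (top at z = 53 mm): one red, one blue, either way round.
- stop (a point): Middle of the face of the rigid stop bar across the left end of the slide, 89 mm above the bench (y = 263 mm in the box frame). At the right end two small lugs, tops 93 mm above the bench, stand behind the cover's corners (|x| 58 to 78 mm); the middle between them is free.
- cover: Loose flat steel cover plate, 151 (x) x 262 (y) x 4 mm, 0.4 to 0.65 kg, origin at the centre of its underside, axes as the box. At the start it lies over the well, its y in the box frame -131 to -116 mm; it meets the stop bar when that is +132 mm. It slides with a few newtons and stays where it is left.
- cover_grip (a point): Middle of the top edge of the black upright grip strip along the right-hand (-y) edge of the cover: strip 100 mm long in x, 8 mm thick in y, 24 mm high above the plate (its top is 113 mm above the bench). Push its right-hand face towards +y of the box.
- red_stem (a point): On the turning axis (vertical) of the red handle, 73 mm above the bench, the height of the handle's top; the handle's axes at rest as the box.
- red_tip (a point): Top of the outer end of the red handle, 72 mm from its turning axis. The handle is a flat bar with a red sleeve, 14 mm wide and 10 mm high (63 to 73 mm above the bench), from 24 to 72 mm out from the axis.
- red_handle (a joint): Angle of the red handle, rad: 0 = open, pointing along its pipe to -x of the box (towards the robot); it turns clockwise seen from above to 1.571 = shut, at its hard stop, pointing to +y of the box. Starts between 0 and 0.3. It stays where it is left; about 0.15 N m turns it.
- blue_tip (a point): Top of the outer end of the blue handle, alike in size to the red one, pointing along its pipe (open). It must not be moved.
- canister: Loose steel canister with lid, 70 mm diameter, 66 mm high, standing on the bench beyond the box; origin at the centre of its underside.
- blower: Loose black rubber dust-blower bulb with a red nozzle, 56 mm diameter, 90 mm high, standing on the bench on the robot's side of the box; origin at the centre of its underside.
- drive: Loose small disk drive, 70 x 100 x 10 mm, lying on the bench beyond the box; origin at the centre of its underside.
- red_valve: The brass ball valve that carries the red handle, fixed in the well; origin on the handle's turning axis at bench level, axes as the box. Valve body 54 mm long in x, 27 mm thick, its middle 35 mm above the bench.

How it is judged (in metres and radians):
On the way, in this order (a step that is already met when the one before it is completed fails the run):
1. the cover is slid left to within 13 mm of its stop, still flat on the box (y of cover in the frame of box above 0.118 m and z of cover in the frame of box below 0.09 m), for 0.2 s.
2. the red handle is pushed shut, to within 6 degrees of its stop (value of joint red_handle above 1.466 rad), for 0.2 s.
At the end, for the whole second after the job is handed in: The cover lies flat and at rest within 13 mm of its stop (its y in the box frame over 118 mm), the red handle is past 1.466 rad (84 degrees), the tip of the blue handle is within 12 mm and the canister, blower and drive are within 20 mm of where they were (all of step 1 and linear speed of cover below 0.02 m/s and value of joint red_handle above 1.466 rad and distance of blue_tip from where it was at the start of the episode below 0.012 m and distance of each of canister, blower, drive from where it was at the start of the episode below 0.02 m); the robot touches nothing.
It fails at once if the cover is lifted more than 8 mm off the box or tipped by more than 0.1 rad (z of cover in the frame of box above 0.093 m or angle between cover's own z axis and vertical above 0.1 rad).
It fails at once if the blue handle is moved by more than 12 mm at its tip (distance of blue_tip from where it was at the start of the episode above 0.012 m).
It fails at once if the canister, the blower or the drive is moved or lifted by more than 20 mm (distance of any of canister, blower, drive from where it was at the start of the episode above 0.02 m).
It fails at once if the fingers grip, or press harder than 35 N on, the cover or the red valve and its handle (contact force between the fingers and cover above 35 N or contact force between the fingers and red_valve above 35 N).
It also fails if it takes over 51 s, if anything falls off the work surface, if the arm or the gripper's body presses on something with over 40 N, if the wrist force passes 120 N, or if a joint passes its speed limit or range.

## Working session

There is one attempt and no reset: what is moved stays moved. The work goes in short steps, Python scripts to look and compute and a tool call to move; the robot and the scene stay as the last step left them, time stands still between calls to the robot, and variables do not carry over. Pictures are saved under pics/ and viewed, at most 10 in all, crops included, and the job is handed in when it is done.

Besides the shell and the picture viewer there is one more tool, called after "Emit:" in YAML: its name, and indented under it one key for each argument. play_rows: Moves the arm, as the interface text tells. Its arguments: {"type":"object","properties":{"rows":{"type":"array","items":{"type":"object","properties":{"translation":{"type":"array","items":{"type":"number"}},"turn":{"type":"number"}}}},"claw":{"type":"number"},"grip_force":{"type":"number"}},"required":["rows"]}

```bash
mkdir -p pics
cat > h.py <<'E'
import numpy as np, cv2
from plant import env
from scipy.spatial.transform import Rotation as R
def K(m,h=420):
    f=h/2/np.tan(np.radians(m['vfov'])/2); return f,m['cx'],m['cy']
def cam(name):
    m=env.camera_model(name)
    if name=='wrist':
        s=env.sense(); T=np.eye(4); T[:3,:3]=R.from_euler('xyz',s['orientation'],degrees=True).as_matrix(); T[:3,3]=s['tool_pos']
        W=T@np.array(m['hand_eye'])
    else: W=np.linalg.inv(np.array(m['camera_from_world']))
    return m,W
def ray(m,W,uv,z):
    f,cx,cy=K(m); uv=np.atleast_2d(uv).astype(float)
    d=np.c_[(uv[:,0]-cx)/f,(uv[:,1]-cy)/f,np.ones(len(uv))]@W[:3,:3].T
    o=W[:3,3]; return o+d*((z-o[2])/d[:,2])[:,None]
def snap(name,fn):
    m,W=cam(name); p,d=env.snapshot(name); cv2.imwrite('pics/'+fn+'.png',p[:,:,::-1]); np.savez('pics/'+fn+'.npz',p=p,d=d,W=W); return p,d,m,W
E
python3 - <<'E'
from h import *
s=env.sense(); print(s)
for n in('scene','top'):
    p,d,m,W=snap(n,n+'0'); print(n,{k:v for k,v in m.items() if k!='camera_from_world'},W.round(3))
print(env.camera_model('wrist'))
a=cv2.imread('pics/scene0.png');b=cv2.imread('pics/top0.png')
E
```

```text
{'t': 0.0, 'joint_pos': array([77.81428361, 18.43881049, -4.01611114, 83.17746442,  1.29374775,
       78.54008752, -3.25819301]), 'dq': array([ 0.0057874 , -0.03810798,  0.04141904,  0.01660582,  0.04687435,
       -0.06712441,  0.07119887]), 'effort': array([-1.22409811e-04, -4.93583858e+01, -3.82111995e-01, -3.14329469e+01,
        1.30937822e-02,  1.15464837e-02,  9.86789956e-07]), 'tool_pos': array([ 0.14599561, -0.63285652,  0.24720391]), 'orientation': array([-1.79888817e+02,  4.44946250e-03,  1.29976341e+01]), 'force': array([0.18211912, 0.03970532, 0.02873222]), 'ft_torque': array([ 0.00691003, -0.05728112, -0.01897388]), 'grip_force': 0.0, 'gripper_width': 0.08544995308607552}
scene {'vfov': 44.01741398246798, 'cx': 285.40756448950486, 'cy': 217.62030686287517} [[ 0.728  0.388 -0.566  1.258]
 [ 0.686 -0.417  0.596 -0.667]
 [-0.005 -0.822 -0.569  0.772]
 [ 0.     0.     0.     1.   ]]
top {'vfov': 47.85064294582817, 'cx': 289.22729734247645, 'cy': 206.55226689246874} [[-0.01  -0.998  0.067  0.5  ]
 [-1.     0.009 -0.01   0.058]
 [ 0.009 -0.067 -0.998  1.162]
 [ 0.     0.     0.     1.   ]]
{'vfov': 61.08835527193123, 'cx': 277.534084387827, 'cy': 213.7405976934074, 'hand_eye': array([[-4.56381602e-04, -9.45024436e-01, -3.26999398e-01,
         8.42775544e-02],
       [ 9.99999767e-01, -5.97367340e-04,  3.30719992e-04,
         7.37167468e-04],
       [-5.07877235e-04, -3.26999171e-01,  9.45024489e-01,
        -1.24112439e-01],
       [ 0.00000000e+00,  0.00000000e+00,  0.00000000e+00,
         1.00000000e+00]])}
```

View pics/top0.png

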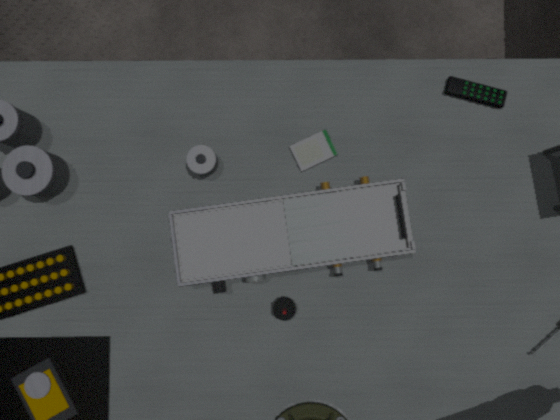

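View pics/scene0.png

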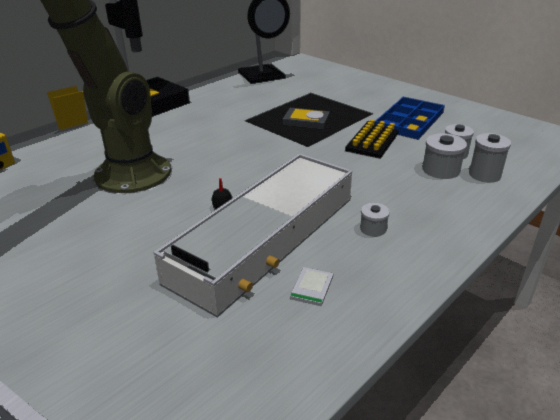

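The top view shows the box with corners near (170,212), (403,181), (414,252) and (178,285). The black strip is near (402,215), the blower at (284,308), the canister at (202,160) and the drive at (313,150). The scene view agrees.

```bash
cat > a.py <<'E'
from h import *
z=np.load('pics/top0.npz'); p,W=z['p'],z['W']; m=env.camera_model('top')
px=np.array([[170,212.5],[403,181],[414,252],[178,285]])
q=ray(m,W,px,.09); print(q.round(3))
for i in range(4): print(np.linalg.norm(q[i]-q[(i+1)%4]).round(3))
l=q[[0,3]].mean(0)-q[[1,2]].mean(0); yaw=np.degrees(np.arctan2(-l[0],l[1])); c=q.mean(0)
print('yaw',yaw,'c',c)
g=p.max(2).astype(int); roi=np.zeros_like(g); roi[185:248,385:411]=1
mk=((g<60)&(roi>0)).astype(np.uint8)
n,lab,st,ce=cv2.connectedComponentsWithStats(mk); i=1+st[1:,4].argmax()
pts=np.argwhere(lab==i)[:,::-1].astype(np.float32); r=cv2.minAreaRect(pts); print(st[i],r)
b=ray(m,W,cv2.boxPoints(r),.11);print(b.round(3))
Rz=R.from_euler('z',yaw,degrees=True).as_matrix()
print('strip in box',((b-c)@Rz).round(3))
a=p[150:330,140:440,::-1]; cv2.imwrite('pics/topc.png',cv2.resize(a,None,fx=2.66,fy=2.66,interpolation=cv2.INTER_CUBIC))
E
python3 a.py
```

```text
[[ 0.561  0.318  0.09 ]
 [ 0.628 -0.213  0.09 ]
 [ 0.467 -0.233  0.09 ]
 [ 0.398  0.299  0.09 ]]
0.535
0.163
0.536
0.164
yaw 7.270579605668978 c [0.51361874 0.04256042 0.09      ]
[394 192  13  48 284] ((399.9067687988281, 215.9094696044922), (47.5166015625, 6.394465923309326), 81.02737426757812)
[[ 0.599 -0.185  0.11 ]
 [ 0.601 -0.199  0.11 ]
 [ 0.496 -0.213  0.11 ]
 [ 0.494 -0.199  0.11 ]]
strip in box [[ 0.056 -0.236  0.02 ]
 [ 0.057 -0.251  0.02 ]
 [-0.049 -0.251  0.02 ]
 [-0.05  -0.237  0.02 ]]
```

View pics/topc.png

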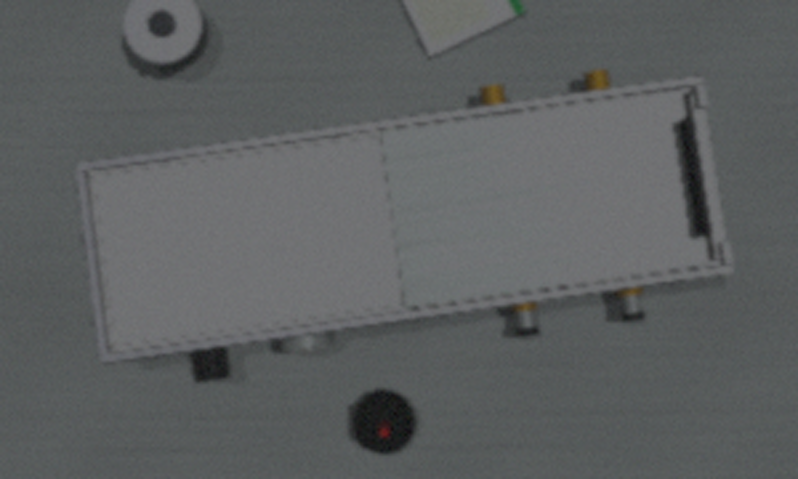

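The crop confirms the geometry: box yaw about 7.3°, centre about (0.514, 0.043), with the strip's right face at box y of about -0.25. I'll move to the right of the strip with the jaws shut.

Emit:
play_rows:
  rows:
    - {"translation": [4,-2.2,0],"turn": 0.5}
    - {"translation": [8,-4.5,0],"turn": 1}
    - {"translation": [12,-6.7,0],"turn": 1.5}
    - {"translation": [16,-8.9,0],"turn": 2}
    - {"translation": [20,-11.1,0],"turn": 2.5}
    - {"translation": [24,-13.4,0],"turn": 3}
    - {"translation": [28,-15.6,0],"turn": 3.5}
    - {"translation": [32,-17.8,0],"turn": 4}
    - {"translation": [36,-20,0],"turn": 4.5}
    - {"translation": [40,-22.3,0],"turn": 5}
    - {"translation": [44,-24.5,0],"turn": 5.5}
    - {"translation": [47.9,-26.7,0],"turn": 5.7}
  claw: 0

```text
t: 1.6
tool_pos: [0.5536, -0.2644, 0.2478]
orientation: [-180.0, 0.0, 7.3]
force: [-0.4, -0.3, 0.7]
gripper_width: -0.0002
grip_force: 0.0
```

Emit:
play_rows:
  rows:
    - {"translation": [0,0,0],"turn": 0}
    - {"translation": [0,0,0],"turn": 0}

```text
t: 1.85
tool_pos: [0.5522, -0.266, 0.2477]
orientation: [180.0, 0.1, 7.3]
force: [0.3, -0.4, -0.3]
gripper_width: -0.0
grip_force: 0.0
```

Run:
```python
from h import *
s=env.sense(); print(s['t'],s['tool_pos'],s['orientation'],s['gripper_width'],s['force'])
snap('wrist','w1')
```

```text
1.85 [ 0.55223713 -0.26599051  0.24770591] [1.79993846e+02 8.42095595e-02 7.28599007e+00] -3.882291565158409e-05 [ 0.30176222 -0.41844337 -0.31792548]
```

View pics/w1.png

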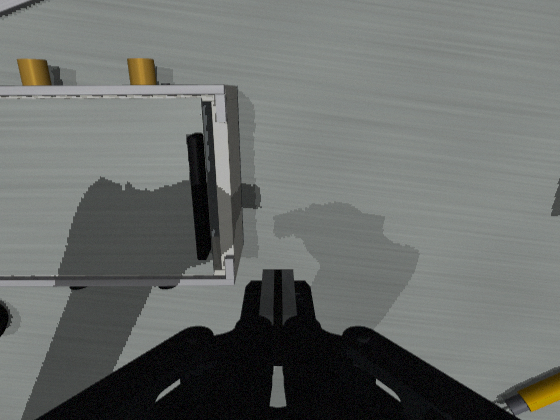

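The wrist view shows the strip's right top edge from about (204,133) to (211,258). The rails run at rows 90 and 280, and the shut fingertips are at (278,270).

Run:
```python
from h import *
z=np.load('pics/w1.npz'); W=z['W']; m=env.camera_model('wrist'); p=z['p']; d=z['d']
g=p.max(2).astype(int)
for v in (150,180,210,240): print(v,g[v,180:245:1].tolist()[0:40])
s=ray(m,W,[[204,135],[211,258]],.113); r=ray(m,W,[[5,90],[215,90],[5,280],[215,280]],.093)
print(s.round(4),r.round(4))
for a in(0,2): 
    e=r[a+1]-r[a]; print('railyaw',np.degrees(np.arctan2(e[0],-e[1])))
e=s[0]-s[1]; print('strip yaw',np.degrees(np.arctan2(e[1],e[0])),np.linalg.norm(e))
t=env.sense()['tool_pos']; Rz=R.from_euler('z',7.3,degrees=True).as_matrix()
print('rel tool, box axes',((s-t)@Rz).round(4),((r-t)@Rz).round(4))
v,u=np.mgrid[260:420:10,180:380:10]; dd=d[260:420:10,180:380:10]; 
print((dd[:6]*1000).astype(int))
```

```text
150 [145, 148, 147, 149, 147, 146, 148, 114, 20, 19, 14, 23, 30, 23, 31, 30, 19, 15, 8, 2, 7, 7, 7, 0, 75, 64, 83, 84, 84, 44, 37, 38, 41, 40, 130, 176, 176, 175, 176, 175]
180 [145, 143, 102, 98, 96, 98, 96, 100, 102, 79, 50, 3, 16, 20, 17, 19, 26, 28, 27, 3, 16, 12, 6, 0, 3, 3, 68, 56, 37, 38, 37, 37, 34, 40, 42, 41, 152, 175, 177, 174]
210 [76, 77, 74, 78, 80, 75, 79, 77, 77, 77, 77, 80, 74, 25, 5, 9, 0, 20, 0, 7, 11, 13, 15, 6, 2, 13, 15, 6, 11, 45, 42, 41, 38, 42, 38, 41, 41, 36, 99, 97]
240 [74, 72, 75, 77, 75, 70, 74, 76, 75, 76, 75, 74, 75, 74, 75, 61, 7, 7, 11, 11, 6, 8, 10, 0, 11, 4, 9, 12, 3, 7, 8, 43, 60, 62, 66, 64, 58, 60, 59, 63]
[[ 0.5995 -0.2079  0.113 ]
 [ 0.5029 -0.2192  0.113 ]] [[ 0.6108 -0.0563  0.093 ]
 [ 0.6304 -0.2103  0.093 ]
 [ 0.448  -0.0367  0.093 ]
 [ 0.4714 -0.2213  0.093 ]]
railyaw 7.259819765344951
railyaw 7.240868848812515
strip yaw 6.689579026254875 0.0972541887315326
rel tool, box axes [[ 0.0548  0.0524 -0.1348]
 [-0.0425  0.0535 -0.1348]] [[ 0.0852  0.2013 -0.1548]
 [ 0.0851  0.0461 -0.1548]
 [-0.0737  0.2414 -0.1548]
 [-0.0739  0.0554 -0.1548]]
[[314 315 313 315 341 311 413 413 413 412 413 414 412 414 413 414 413 414
  413 415]
 [318 318 318 318 322 312 419 419 419 153 154 153 417 418 419 419 416 416
  417 417]
 [317 318 317 317 316 316 423 423 153 145 144 145 153 423 422 421 421 423
  422 422]
 [426 427 426 426 426 427 427 147 146 137 137 137 145 145 427 426 427 427
  426 426]
 [432 432 432 432 430 433 431 139 132 131 131 131 138 139 432 431 431 430
  431 432]
 [436 436 435 436 435 437 435 132 125 126 126 125 134 132 435 436 435 435
  437 435]]
```

Emit:
play_rows:
  rows:
    - {"translation": [0.5,0,3],"turn": 0}
    - {"translation": [0.5,0,6],"turn": 0}
    - {"translation": [0.5,0,9],"turn": 0}
    - {"translation": [0.5,0,11.5],"turn": 0}
    - {"translation": [0.5,0,13.2],"turn": 0}
    - {"translation": [0.5,-1,13.2],"turn": 0}
    - {"translation": [0.5,-2,13.2],"turn": 0}
    - {"translation": [0.5,-3,13.2],"turn": 0}
    - {"translation": [0.5,-3.5,13.2],"turn": 0}

```text
t: 3.02
tool_pos: [0.5539, -0.229, 0.1172]
orientation: [180.0, -0.1, 7.4]
force: [-1.6, -0.2, 0.5]
gripper_width: 0.0003
grip_force: 0.0
```

Emit:
play_rows:
  rows:
    - {"translation": [0,-0.4,0]}
    - {"translation": [0,-0.8,0]}
    - {"translation": [0,-1.2,0]}
    - {"translation": [0,-1.6,0]}
    - {"translation": [0,-2,0]}
    - {"translation": [0,-2.5,0]}
    - {"translation": [0,-3,0]}
    - {"translation": [0,-3.5,0]}

```text
schema error: expected keys translation, turn
```

Emit:
play_rows:
  rows:
    - {"translation": [0,-0.4,0.2],"turn": 0}
    - {"translation": [0,-0.8,0.2],"turn": 0}
    - {"translation": [0,-1.2,0.2],"turn": 0}
    - {"translation": [0,-1.6,0.2],"turn": 0}
    - {"translation": [0,-2,0.2],"turn": 0}
    - {"translation": [0,-2.5,0.2],"turn": 0}
    - {"translation": [0,-3,0.2],"turn": 0}
    - {"translation": [0,-3.5,0.2],"turn": 0}

```text
t: 4.03
tool_pos: [0.5488, -0.195, 0.1143]
orientation: [180.0, 0.0, 7.3]
force: [-0.7, -2.5, -0.3]
gripper_width: -0.0001
grip_force: 0.9
```

Run:
```python
from h import *
s=env.sense(); print(s['t'],s['tool_pos'],s['orientation'],s['force'])
snap('wrist','w2')
```

```text
4.025 [ 0.54883332 -0.19502793  0.11426752] [1.79996844e+02 5.31514530e-03 7.30483161e+00] [-0.66532875 -2.4953699  -0.32421465]
```

View pics/w2.png

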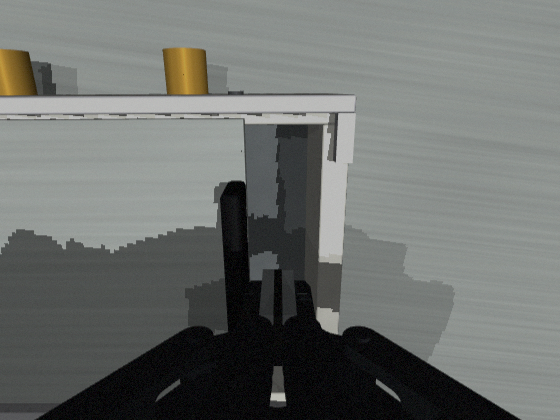

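The wrist view shows the finger's back against the strip (u about 248) and the plate sliding flat with 2.5 N. I'll keep pushing.

Emit:
play_rows:
  rows:
    - {"translation": [0,-0.8,0],"turn": 0}
    - {"translation": [0,-1.7,0],"turn": 0}
    - {"translation": [0,-2.6,0],"turn": 0}
    - {"translation": [0,-3.5,0],"turn": 0}
    - {"translation": [0,-4.4,0],"turn": 0}
    - {"translation": [0,-5.3,0],"turn": 0}
    - {"translation": [0,-6.2,0],"turn": 0}
    - {"translation": [0,-7.1,0],"turn": 0}
    - {"translation": [0,-8,0],"turn": 0}
    - {"translation": [0,-8.9,0],"turn": 0}
    - {"translation": [0,-9.5,0],"turn": 0}
    - {"translation": [0,-10,0],"turn": 0}

```text
t: 5.58
tool_pos: [0.5362, -0.0959, 0.1143]
orientation: [180.0, -0.0, 7.3]
force: [0.5, -2.8, -0.2]
gripper_width: 0.0001
grip_force: 1.1
```

Emit:
play_rows:
  rows:
    - {"translation": [0,-0.8,0],"turn": 0}
    - {"translation": [0,-1.7,0],"turn": 0}
    - {"translation": [0,-2.6,0],"turn": 0}
    - {"translation": [0,-3.5,0],"turn": 0}
    - {"translation": [0,-4.4,0],"turn": 0}
    - {"translation": [0,-5.3,0],"turn": 0}
    - {"translation": [0,-6.2,0],"turn": 0}
    - {"translation": [0,-7.1,0],"turn": 0}
    - {"translation": [0,-8,0],"turn": 0}
    - {"translation": [0,-8.9,0],"turn": 0}
    - {"translation": [0,-9.7,0],"turn": 0}
    - {"translation": [0,-10.5,0],"turn": 0}

```text
t: 7.08
tool_pos: [0.5228, 0.0083, 0.1143]
orientation: [180.0, 0.0, 7.3]
force: [0.7, -2.1, 0.5]
gripper_width: 0.0
grip_force: 1.3
```

Emit:
play_rows:
  rows:
    - {"translation": [0,-0.3,0],"turn": 0}
    - {"translation": [0,-0.6,0],"turn": 0}
    - {"translation": [0,-0.9,0],"turn": 0}
    - {"translation": [0,-1.2,0],"turn": 0}

```text
t: 7.58
tool_pos: [0.5213, 0.0197, 0.1143]
orientation: [180.0, 0.0, 7.3]
force: [-0.8, -1.9, 0.3]
gripper_width: -0.0001
grip_force: 1.3
```

Run:
```python
from h import *
s=env.sense(); print(s['t'],s['tool_pos'],s['orientation'],s['force'])
snap('top','t2')
p=cv2.imread('pics/t2.png')[150:330,140:440]; w=snap('wrist','w3')[0]
cv2.imwrite('pics/c3.png',np.vstack([cv2.resize(p,(500,300),interpolation=cv2.INTER_CUBIC),cv2.resize(w[:,:,::-1],(400,300))[:, :].copy() if 0 else cv2.copyMakeBorder(cv2.resize(w[:,:,::-1].copy(),(400,300)),0,0,0,100,cv2.BORDER_CONSTANT)]))
```

```text
7.575 [0.52134531 0.01973287 0.11428288] [1.79988845e+02 3.36453002e-03 7.27178242e+00] [-0.77040313 -1.86710002  0.31955716]
```

View pics/c3.png

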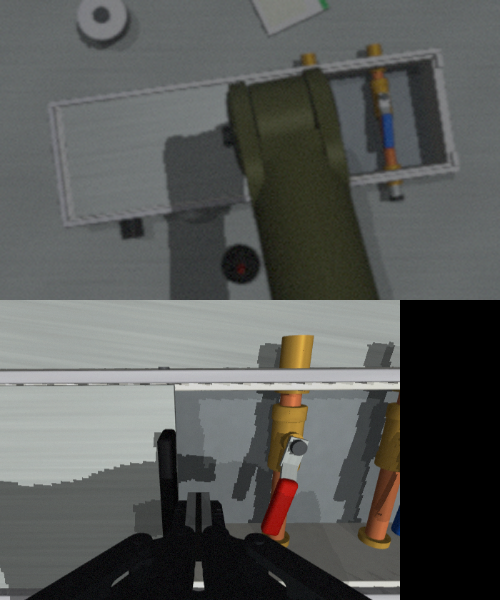

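The picture shows red on the left pipe (y = -95) and blue on the right. The cover is about 10 mm short of its stop, so I'll push on slowly.

Emit:
play_rows:
  rows:
    - {"translation": [0,-0.2,0],"turn": 0}
    - {"translation": [0,-0.4,0],"turn": 0}
    - {"translation": [0,-0.6,0],"turn": 0}
    - {"translation": [0,-0.7,0],"turn": 0}

```text
t: 8.18
tool_pos: [0.5204, 0.0269, 0.1143]
orientation: [180.0, 0.0, 7.3]
force: [0.8, -2.9, -0.6]
gripper_width: 0.0
grip_force: 1.3
```

Emit:
play_rows:
  rows:
    - {"translation": [0,-0.1,0],"turn": 0}
    - {"translation": [0,-0.2,0],"turn": 0}

```text
t: 8.43
tool_pos: [0.5202, 0.0287, 0.1143]
orientation: [180.0, 0.0, 7.3]
force: [0.4, -1.4, -0.1]
gripper_width: -0.0001
grip_force: 1.3
```

Emit:
play_rows:
  rows:
    - {"translation": [0,-0.1,0],"turn": 0}
    - {"translation": [0,-0.1,0],"turn": 0}

```text
t: 8.68
tool_pos: [0.5201, 0.0293, 0.1143]
orientation: [180.0, 0.0, 7.3]
force: [0.7, -4.3, 0.2]
gripper_width: -0.0001
grip_force: 2.0
```

Emit:
play_rows:
  rows:
    - {"translation": [0,-0.1,0],"turn": 0}
    - {"translation": [0,-0.1,0],"turn": 0}

```text
t: 8.93
tool_pos: [0.5201, 0.0294, 0.1143]
orientation: [179.9, 0.0, 7.2]
force: [0.8, -6.3, 1.2]
gripper_width: 0.0
grip_force: 3.0
```

Emit:
play_rows:
  rows:
    - {"translation": [0,-0.1,0],"turn": 0}
    - {"translation": [0,-0.1,0],"turn": 0}

```text
t: 9.18
tool_pos: [0.52, 0.0294, 0.1143]
orientation: [179.8, 0.0, 7.2]
force: [0.4, -7.7, 1.0]
gripper_width: -0.0001
grip_force: 3.9
```

The cover is at its stop: TCP stalled with the force rising to 7.7 N. I'll back off, rise and look at the red handle.

Emit:
play_rows:
  rows:
    - {"translation": [0,1,0],"turn": 0}
    - {"translation": [0,2,0],"turn": 0}
    - {"translation": [0,3,-2],"turn": 0}
    - {"translation": [0,5,-5],"turn": 0}
    - {"translation": [-1,8,-8],"turn": 0}
    - {"translation": [-2,11,-10],"turn": 0}
    - {"translation": [-2,12,-10],"turn": 0}
    - {"translation": [-2,12,-10],"turn": 0}
    - {"translation": [-2,12,-10],"turn": 0}

```text
t: 10.3
tool_pos: [0.5149, -0.088, 0.2131]
orientation: [-179.9, 0.1, 7.4]
force: [-0.7, -0.3, 0.8]
gripper_width: -0.0001
grip_force: 0.0
```

Run:
```python
from h import *
s=env.sense(); print(s['t'],s['tool_pos'],s['orientation'],s['force'])
p,d,m,W=snap('wrist','w4'); t=s['tool_pos']
h=cv2.cvtColor(p,cv2.COLOR_RGB2HSV)
Rz=R.from_euler('z',7.27,degrees=True).as_matrix()
for n,lo,hi in(('red',0,6),('blue',105,130)):
    mk=cv2.inRange(h,(lo,150,70),(hi,255,255)); k,lab,st,ce=cv2.connectedComponentsWithStats(mk); i=1+st[1:,4].argmax()
    pts=np.argwhere(lab==i)[:,::-1].astype(np.float32); r=cv2.minAreaRect(pts); b=ray(m,W,cv2.boxPoints(r),.073)
    print(n,st[i],np.array(cv2.boxPoints(r)).round().tolist()); print(((b-t)@Rz).round(4), np.median(d[lab==i]))
```

```text
10.3 [ 0.51489    -0.08796963  0.21305542] [-1.79898201e+02  9.60761211e-02  7.42846449e+00] [-0.65109309 -0.27036426  0.80927861]
red [208 172  28  59 945] [[206.0, 227.0], [218.0, 171.0], [236.0, 175.0], [224.0, 231.0]]
[[-0.0189  0.056  -0.1401]
 [ 0.0267  0.044  -0.1401]
 [ 0.0238  0.0307 -0.1401]
 [-0.0221  0.0419 -0.1401]] 0.27764127
blue [340 174  24  58 989] [[338.0, 230.0], [347.0, 172.0], [364.0, 175.0], [356.0, 232.0]]
[[-0.0205 -0.0491 -0.1401]
 [ 0.0261 -0.0529 -0.1401]
 [ 0.0241 -0.0662 -0.1401]
 [-0.0227 -0.0632 -0.1401]] 0.27824467
```

View pics/w4.png

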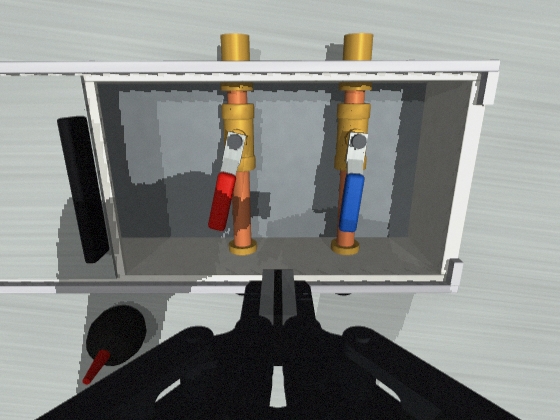

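The wrist view shows the red handle from its stem at (235,141) to its tip at (217,230), at about 0.22 rad, and blue at (352,203), untouched. The shut fingertips hang between the two handles, so I can go straight down.

Emit:
play_rows:
  rows:
    - {"translation": [0,0,3],"turn": 0}
    - {"translation": [0,0,6],"turn": 0}
    - {"translation": [0,0,9],"turn": 0}
    - {"translation": [0,0,11],"turn": 0}
    - {"translation": [0,0,12.5],"turn": 0}
    - {"translation": [0,0,13.5],"turn": 0}
    - {"translation": [0,0,13.5],"turn": 0}

```text
t: 11.22
tool_pos: [0.5149, -0.0895, 0.0788]
orientation: [-180.0, 0.1, 7.3]
force: [0.2, 1.0, 0.3]
gripper_width: -0.0002
grip_force: 0.0
```

Emit:
play_rows:
  rows:
    - {"translation": [0,-0.8,0],"turn": 0}
    - {"translation": [0,-1.5,0],"turn": 0}
    - {"translation": [-0.1,-2,0],"turn": 0}
    - {"translation": [-0.3,-2.5,0],"turn": 0}
    - {"translation": [-0.4,-3,0],"turn": 0}
    - {"translation": [-0.5,-3.5,0],"turn": 0}
    - {"translation": [-0.4,-4,0],"turn": 0}
    - {"translation": [-0.3,-4.5,0],"turn": 0}
    - {"translation": [-0.2,-5.1,0],"turn": 0}

```text
t: 12.35
tool_pos: [0.5065, -0.0394, 0.0792]
orientation: [180.0, 0.0, 7.3]
force: [-0.2, -3.6, 0.9]
gripper_width: -0.0002
grip_force: 1.7
```

Run:
```python
from h import *
s=env.sense(); print(s['t'],s['tool_pos'],s['orientation'],s['force'])
p,d,m,W=snap('wrist','w5'); t=s['tool_pos']
```

```text
12.35 [ 0.506495   -0.03938644  0.07918658] [1.79989839e+02 4.50816156e-02 7.28283937e+00] [-0.24087538 -3.60519494  0.93357758]
```

View pics/w5.png

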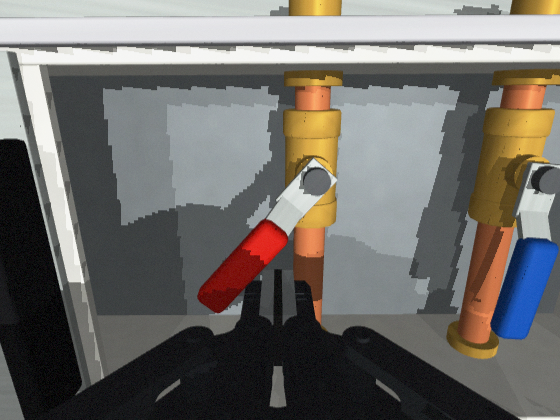

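The wrist view shows the handle turned to about 45°, with its stem at (315,180) and the finger's left back on the sleeve near (245,290). Blue is untouched. I'll continue along the arc.

Emit:
play_rows:
  rows:
    - {"translation": [0.2,-0.5,0.2],"turn": 0}
    - {"translation": [0.6,-1.0,0.3],"turn": 0}
    - {"translation": [1.0,-1.5,0.3],"turn": 0}
    - {"translation": [1.5,-1.9,0.3],"turn": 0}
    - {"translation": [2.0,-2.4,0.3],"turn": 0}
    - {"translation": [2.4,-2.7,0.3],"turn": 0}
    - {"translation": [2.8,-2.9,0.3],"turn": 0}

```text
t: 13.28
tool_pos: [0.5306, -0.0066, 0.076]
orientation: [-180.0, 0.1, 7.3]
force: [-2.3, -3.3, -1.2]
gripper_width: -0.0003
grip_force: 1.5
```

Emit:
play_rows:
  rows:
    - {"translation": [0.2,-0.1,0],"turn": 0}
    - {"translation": [0.4,-0.1,0],"turn": 0}
    - {"translation": [0.4,-0.1,0],"turn": 0}

```text
t: 13.65
tool_pos: [0.5339, -0.0051, 0.0761]
orientation: [-180.0, 0.1, 7.3]
force: [-3.7, -1.6, 0.5]
gripper_width: 0.0
grip_force: 2.4
```

Emit:
play_rows:
  rows:
    - {"translation": [0.1,0,0],"turn": 0}
    - {"translation": [0.2,0,0],"turn": 0}

```text
t: 13.9
tool_pos: [0.5341, -0.0051, 0.0759]
orientation: [-180.0, 0.4, 7.3]
force: [-11.9, -0.9, 5.9]
gripper_width: -0.0003
grip_force: 5.7
```

Run:
```python
from h import *
s=env.sense(); print(s['t'],s['tool_pos'],s['orientation'],s['force'])
p,d,m,W=snap('wrist','w6'); t=s['tool_pos']
```

```text
13.9 [ 0.53405077 -0.00509019  0.07593092] [-179.96235223    0.35131126    7.30234225] [-11.91369777  -0.92510173   5.90488984]
```

View pics/w6.png

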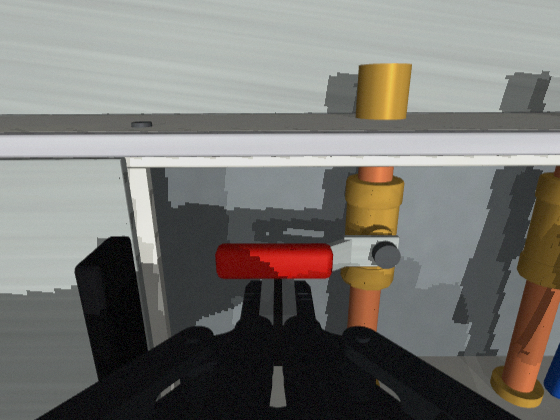

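The wrist view shows the red sleeve level across the pipe (rows 243–278, parallel to the rail), at its hard stop with 12 N. I'll back off and rise.

Emit:
play_rows:
  rows:
    - {"translation": [-0.2,0,0],"turn": 0}
    - {"translation": [-0.8,0.2,0],"turn": 0}
    - {"translation": [-1.8,0.5,0],"turn": 0}
    - {"translation": [-2,0.5,-2],"turn": 0}
    - {"translation": [-2,0.5,-5],"turn": 0}
    - {"translation": [-2,1,-9],"turn": 0}
    - {"translation": [-2,3,-13],"turn": 0}
    - {"translation": [-2,3,-16],"turn": 0}
    - {"translation": [-2,3,-16],"turn": 0}
    - {"translation": [-2,3,-16],"turn": 0}
    - {"translation": [-2,3,-16],"turn": 0}

```text
t: 15.32
tool_pos: [0.5199, -0.0376, 0.235]
orientation: [-180.0, 0.1, 7.3]
force: [-0.3, 0.5, -0.1]
gripper_width: 0.0001
grip_force: 0.0
```

Run:
```python
from h import *
s=env.sense(); print(s['t'],s['tool_pos'],s['force'])
snap('wrist','w7')
```

```text
15.325 [ 0.51991262 -0.03757364  0.23503592] [-0.33298278  0.545076   -0.14864527]
```

View pics/w7.png

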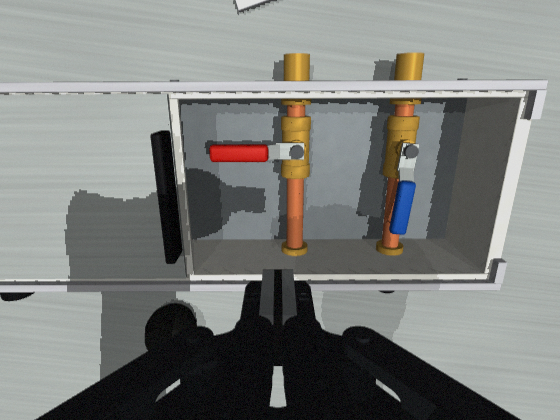

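The red handle (sleeve at (240,153)) stands square across its pipe. The cover is at its stop (strip near u = 165), blue is unmoved and the arm is clear.

```bash
python3 -c "
from plant import env
print(env.sign_off())"
```

```text
the job is handed in; nothing more can be done
None
```

I slid the cover left to its stop and pushed the red handle square across its pipe. I saw no movement of the blue handle, but took no final picture of the canister, blower and drive; the job was handed in at about 15 s, and the hand-in returned no verdict.

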